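Park the thick pressing roller against the bench stop

TASK

Two loose pressing rollers lie on the bench, one on either side of the fixed bench stop. Roll the thicker one along the table to the stop with your fingertips laid flat on top of it, like a palm, in as many strokes as you need (no gripping and no pushing it from behind), and leave it at rest on the table, its side along the stop with no more than a slight gap. Leave the thin roller where it lies.

Things in the scene. Friction and masses are not known exactly. Their poses are not given: they have to be found in the camera images.
- thick_roller: Thicker loose roller: rubber sleeve 50 mm diameter, 110 mm long, with 10 mm steel axle stubs; 0.4 kg. Origin mid-axis, 25 mm above table, top at 50 mm. Own x along the roller; y, z turn as it rolls. Starts opposite and nearly parallel to the stop, side 40-70 mm from its near face. Under flat fingertips it moves half as far as they do; released gently it rolls on a few mm and stops.
- thin_roller: Thinner loose roller of the same make: 32 mm diameter, 110 mm sleeve with 10 mm stubs; 0.25 kg. Lies on the other side of the stop from the thick one. Origin mid-axis, 16 mm above the table; own x along the roller. To be left alone.
- stop_rail: Bench stop, fixed: straight pale wooden rail with steel strips on both long faces, 180 mm long (own x), 24 mm thick (own y, faces 12 mm either side of the middle), 30 mm high. Origin mid-underside, at table height; z up. The thick roller lies on its +y or -y side; when they touch, the origins are 37 mm apart along the stop's y.

How it is judged (in metres and radians):
On the way:
1. the thick roller rolls under fingers that press on it from above (contact force between the fingers and thick_roller above 0.3 N and height (world z) of the grasp point above 0.055 m and linear speed of thick_roller above 0.005 m/s), for 0.1 s.
At the end, for the whole second after the job is handed in: The thick roller lies at rest on the table along the stop: at most 12 mm gap to its face, its middle within 60 mm of the stop's middle lengthwise, within 10 degrees of parallel; the thin roller is within 20 mm of where it was (y of thick_roller in the frame of stop_rail between -0.049 and 0.049 m and x of thick_roller in the frame of stop_rail between -0.06 and 0.06 m and angle between the x axis of thick_roller and the x axis of stop_rail, either way round below 0.175 rad and height (world z) of thick_roller between 0.02 and 0.03 m and linear speed of thick_roller below 0.01 m/s and distance of thin_roller from where it was at the start of the episode below 0.02 m); the robot touches nothing.
It fails at once if the fingers grip the thick roller or push it from behind: they touch it with the grasp point lower than 50 mm above the table (contact force between the fingers and thick_roller above 1 N and height (world z) of the grasp point below 0.05 m).
It fails at once if the thick roller is lifted off the table (height (world z) of thick_roller above 0.04 m).
It fails at once if the thin roller is moved by more than 20 mm (distance of thin_roller from where it was at the start of the episode above 0.02 m).
It also fails if it takes over 48 s, if anything falls off the work surface, if the arm or the gripper's body presses on something with over 40 N, if the wrist force passes 120 N, or if a joint passes its speed limit or range.

ROBOT

A 7-joint arm with a two-finger parallel gripper is mounted at the origin on a cart in front of the work surface, level with it; the furniture and walls round the work are solid. World frame = base frame: x ahead of the robot, y to its left, z up, the work surface at z = 0. Lengths are in m, angles in degrees, forces in N, time in s.
With the tool pointing down it reaches from about 0.425 to 0.875 m from the base axis. Payload 4.7 kg.
Tool frame: the origin (TCP) lies on the centre line of the jaws, within the pads' length; the fingertips stand 19 mm ahead of it and the grasp point (between the pads) is the TCP (finger_overhang is the distance from the TCP to the fingertips, in m); z points along the fingers, y is the line along which they close (so a half turn about z gives the same grasp; the last joint's range is limited). The gripper opens to 87 mm and grips with 3 to 60 N. Pads are 19 mm wide; open, the fingers measure 117 mm over their backs; the gripper's body (75 mm by 190 mm) begins 51 mm behind the grasp point.
Start: joints at [-67.088, 18.392, -4.016, 83.108, 1.295, 78.541, -3.26], TCP at [0.245, 0.602, 0.242] pointing down, gripper open.
Joint ranges: [-163.93, 163.93], [-17.29, 119.83], [-79.2, 71.16], [3.27, 140.29], [-89.18, 269.18], [5.43, 117.66], [-154.24, 154.24]. Speed limits (degrees/s): [147.25, 147.25, 180, 180, 180, 180, 180].

INTERFACE

Orientations are given as [roll, pitch, yaw] about the fixed x, y, z axes, in that order (R = Rz(yaw) Ry(pitch) Rx(roll)).
In Python, from cell import * gives the robot as it stands. The module is installed in compiled form; this text tells all that it offers.
- The arm moves only by the tool servo_tool, never from a script. Its argument "steps" is one flat list of numbers, 4 for each row, row after row: the shift along the tool's x, y, z as a fraction of full scale, then the turn about the tool's z as a fraction of full scale. A call has 1 to 20 rows; each row shifts and turns the commanded pose from where the row before left it, along the tool's axes as they then stand; what a row does not reach is not made up. Full scale, the value 1, is 600 mm for a shift and 30 degrees for a turn. A row lasts 1/12 s, in which the tool goes at most 41.7 mm and 7.16 degrees, less where a joint would pass 70% of its speed; a pose out of reach is approached as far as the arm can. A call with a number of a shift or a turn outside -1 to 1 is refused whole. A call with a gripper value outside its range is refused whole. "claw" is the closure, from -1 (fully open) to 1 (shut), set as the call begins (left out, the last holds). The fingers move at their own pace and stop on an object; "force" is the grip in N (left out, the last holds). Time passes only in rows, so rows that do not move let the fingers close. It gives the time, the measured TCP pose, the force, the opening and the grip force at its end, in the units of the state.
- observe(): the state, without advancing time (a new reading comes with each control period).
- read_camera(name): name is "scene" or "top" or "wrist"; returns a dict with "img" (400x640x3 uint8, blue, green, red), "z_map" (400x640 float32, m along the optical axis (not along the pixel's ray), 0 where there is no reading), "fx", "fy", "cx", "cy" (pixels), "k1" (the pictures are not rectified: a ray, as slopes to the right and down, at radius r is drawn at 1 + k1 r^2 times it, then the intrinsics apply), "pose" (4x4, takes a point from camera to world coordinates). Camera axes: x right, y down, z forward; pixel columns grow to the right and rows downward; lengths in m; the calibration is good to about 2 mm. A picture is of the moment at which its call begins.
- finish_job(): hands the job in; it is judged then, once.
The state is a dict: "t": time; "qpos": joint angles; "qd": joint speeds; "effort": joint torques, N m; "tool_pos": TCP position; "tool_rot": TCP orientation; "contact_force": force on the tool from outside, world axes, zero at the start; "wrist_torque": the same for the moment, N m; "finger_gap": finger opening in m; "gripper_force": force on a finger pad.
Only numpy, scipy, OpenCV 4.12 (cv2) and the standard library are available. Lean on these libraries where they do the work, as an engineer would, in place of code of your own. Each camera call takes 0.05 s, during which the arm holds its last target. There are 200 camera calls.

## Working session

There is one attempt and no reset: what is moved stays moved. The work goes in short steps, Python scripts to look and compute and a tool call to move; the robot and the scene stay as the last step left them, time stands still between calls to the robot, and variables do not carry over. Pictures are saved under pics/ and viewed, at most 10 in all, crops included, and the job is handed in when it is done.

Besides the shell and the picture viewer there is one more tool, called after ">>>" as name(argument=value, ...), one argument or row to a line, values as JSON. servo_tool: Moves the arm, as the interface text tells. Its arguments: {"type":"object","properties":{"steps":{"type":"array","items":{"type":"number"}},"claw":{"type":"number"},"force":{"type":"number"}},"required":["steps"]}

```bash
mkdir -p pics
cat > h.py <<'E'
from cell import *
import numpy as np, cv2
def snap(n,f):
    c=read_camera(n); cv2.imwrite(f'pics/{f}.png',c['img']); np.save(f'{f}.npy',c,allow_pickle=True); return c
def load(f): return np.load(f'{f}.npy',allow_pickle=True).item()
def ray(c,u,v):
    K=np.array([[c['fx'],0,c['cx']],[0,c['fy'],c['cy']],[0,0,1.]])
    p=cv2.undistortPoints(np.array([[[u,v]]],float),K,np.array([c['k1'],0,0,0.]))[0,0]
    return c['pose'][:3,:3]@np.array([*p,1.]),c['pose'][:3,3]
def atz(c,u,v,z):
    d,o=ray(c,u,v); return o+d*(z-o[2])/d[2]
def cloudpt(c,u,v):
    d,o=ray(c,u,v); return o+d*c['z_map'][int(v),int(u)]
E
python3 - <<'E'
from h import *
snap('top','top0'); print(observe())
E
```

```text
{'t': 0.05, 'qpos': array([-67.08608454,  18.43949273,  -4.01666352,  83.17432949,
         1.29516768,  78.53907645,  -3.25732674]), 'qd': array([ 0.01206453, -0.07826255,  0.00213214, -0.08860182,  0.0302326 ,
        0.08719621, -0.02904922]), 'effort': array([ 5.48204189e-04, -4.92995203e+01, -4.05670647e-01, -3.13711560e+01,
       -6.41762582e-02,  3.97593342e-02,  8.19512957e-05]), 'tool_pos': array([0.24445433, 0.60173715, 0.24046172]), 'tool_rot': array([-1.79892355e+02,  5.43088693e-03,  1.57899608e+02]), 'contact_force': array([0.21907837, 0.91842418, 0.00708011]), 'wrist_torque': array([-0.01214175, -0.00554703, -0.05409602]), 'gripper_force': 0.0, 'finger_gap': 0.08716099303194448}
```

View pics/top0.png

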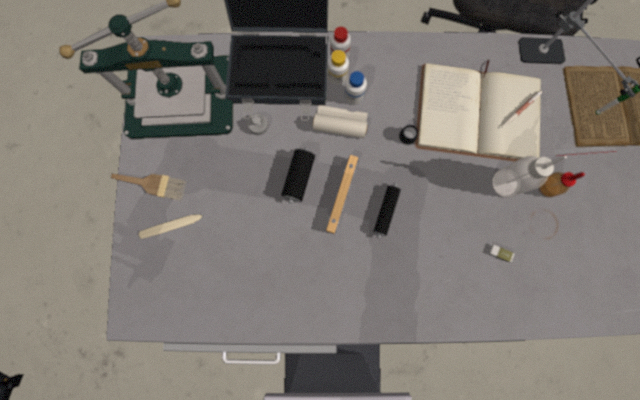

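Run:
```python
from h import *
c=load('top0'); cv2.imwrite('pics/crop.png',cv2.resize(c['img'][130:250,260:420],None,fx=5,fy=5,interpolation=cv2.INTER_CUBIC))
print(c['pose'],c['fx'])
for u,v in [(320,390),(298,175),(342,195),(387,210),(320,250)]: print(u,v,cloudpt(c,u,v))
```

```text
[[-0.00331779 -0.98560502  0.16903175  0.42394169]
 [-0.99994511  0.00494971  0.00923404  0.02701375]
 [-0.00993777 -0.16899184 -0.98556735  0.90339004]
 [ 0.          0.          0.          1.        ]] 401.6966463362306
320 390 [ 0.10910547  0.04016526 -0.18109985]
298 175 [0.62401539 0.08414083 0.04674904]
342 195 [ 0.58171624 -0.01220803  0.03196495]
387 210 [ 0.5478462  -0.11055137  0.03171101]
320 250 [ 0.46291745  0.03704957 -0.00321845]
```

View pics/crop.png

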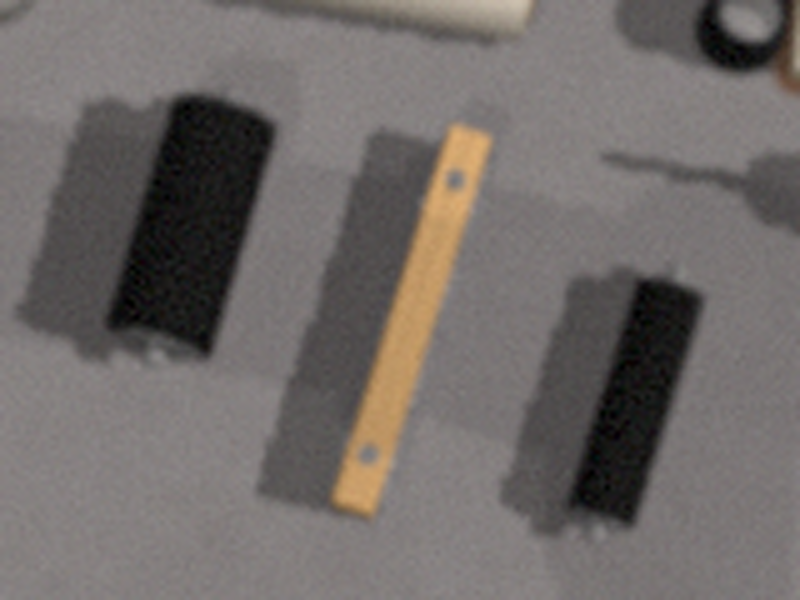

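Run:
```python
from h import *
c=load('top0')
P=lambda a,b,z:atz(c,260+(a+.5)/5-.5,130+(b+.5)/5-.5,z)
co=[P(a,b,.03) for a,b in [(450,123),(492,133),(332,502),(376,516)]]
m=np.mean(co,0); d=(co[0]+co[1]-co[2]-co[3])/2; L=np.linalg.norm(d); d/=L
n=np.array([-d[1],d[0],0]); print('stop',m,L,'yaw',np.degrees(np.arctan2(d[1],d[0])),n)
for nm,(u0,u1,v0,v1),zc in [('thick',(280,317,146,204),.025),('thin',(372,404,182,240),.016)]:
    pts=[]
    for v in range(v0,v1):
        for u in range(u0,u1):
            if c['img'][v,u].max()<45:
                p=cloudpt(c,u,v)
                if p[2]>zc*.9: pts.append(p)
    pts=np.array(pts); r=cv2.minAreaRect(pts[:,:2].astype(np.float32)); 
    xy=pts[:,:2].mean(0); w=np.linalg.eigh(np.cov(pts[:,:2].T))[1][:,1]; w*=np.sign(w[0])
    print(nm,len(pts),xy,r,'yaw',np.degrees(np.arctan2(w[1],w[0])),'ztop',np.percentile(pts[:,2],90),
      'in stop frame',(xy-m[:2])@d[:2],(xy-m[:2])@n[:2])
# silhouette corners of thick roller
for q in [(180,95),(275,120),(110,325),(210,355)]: print(P(*q,.03))
```

```text
stop [ 0.58731708 -0.01304791  0.03      ] 0.1795463848194024 yaw -17.483676619643607 [0.30043408 0.95380258 0.        ]
thick 973 [0.62661886 0.08437311] ((0.5510061383247375, 0.07847771048545837), (0.2630389630794525, 0.07736988365650177), 5.658422470092773) yaw -12.110929629460626 ztop 0.04888157173569545 in stop frame 0.008217544142541899 0.10472801415657332
thin 601 [ 0.54906139 -0.10947129] ((0.49832791090011597, -0.06925755739212036), (0.05831223726272583, 0.23623207211494446), 51.558162689208984) yaw -21.82205415233545 ztop 0.03142591349164303 in stop frame -0.007519504311946956 -0.1034621800576416
[0.68917604 0.09111968 0.03      ]
[0.67715816 0.04817681 0.03      ]
[0.58366112 0.12132933 0.03      ]
[0.56997431 0.07693535 0.03      ]
```

>>> servo_tool(
  steps=[0,0,0,0.23,0,0,0,0.23,0,0,0,0.23,0,0,0,0.23,0,0,0,0.23,0,0,0,0.23,0,0,0,0.23,0,0,0,0.23,0,0,0,0.23,0,0,0,0.23,0,0,0,0.23,0,0,0,0.23,0,0,0,0],
  claw=-0.38,
  force=10,
)

```text
t: 1.13
tool_pos: [0.2445, 0.6019, 0.2407]
tool_rot: [180.0, 0.1, 74.9]
contact_force: [0.1, -0.4, -0.7]
finger_gap: 0.0602
gripper_force: 0.0
```

>>> servo_tool(
  steps=[-0.0356,0.0464,0.0065,0,-0.0356,0.0464,0.0065,0,-0.0356,0.0464,0.0065,0,-0.0356,0.0464,0.0065,0,-0.0356,0.0464,0.0065,0,-0.0356,0.0464,0.0065,0,-0.0356,0.0464,0.0065,0,-0.0356,0.0464,0.0065,0,-0.0356,0.0464,0.0065,0,-0.0356,0.0464,0.0065,0,-0.0356,0.0464,0.0065,0,-0.0356,0.0464,0.0065,0,-0.0356,0.0464,0.0065,0,-0.0356,0.0464,0.0065,0,-0.0356,0.0464,0.0065,0,-0.0356,0.0464,0.0065,0,-0.0356,0.0464,0.0065,0,-0.0356,0.0464,0.0065,0,0,0,0,0,0,0,0,0],
)

```text
t: 2.8
tool_pos: [0.6305, 0.0984, 0.1704]
tool_rot: [-180.0, 0.1, 75.0]
contact_force: [0.0, 1.4, -0.0]
finger_gap: 0.0598
gripper_force: 0.0
```

Run:
```python
from h import *
c=snap('wrist','w0'); print(c['pose'])
```

```text
[[ 9.65946086e-01 -2.49382106e-01 -6.89690022e-02  6.49020143e-01]
 [-2.58743404e-01 -9.30898684e-01 -2.57836170e-01  1.69115660e-01]
 [ 9.65737421e-05  2.66901114e-01 -9.63723916e-01  3.13047535e-01]
 [ 0.00000000e+00  0.00000000e+00  0.00000000e+00  1.00000000e+00]]
```

View pics/w0.png

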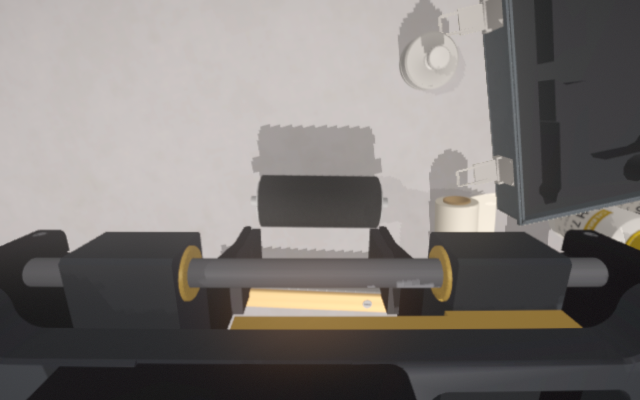

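Run:
```python
from h import *
c=load('w0')
def bis(a,b):
    r1,o=ray(c,*a); r2,_=ray(c,*b); d=r1/np.linalg.norm(r1)+r2/np.linalg.norm(r2); return o+d*(.025-o[2])/d[2]
L=bis((262,177),(262,226));R=bis((378,178),(378,228));print(L,R,(L+R)/2,np.degrees(np.arctan2((R-L)[1],(R-L)[0])))
m=np.array([.5873,-.0130]);a=np.radians(-17.5);d=np.array([np.cos(a),np.sin(a)]);n=np.array([-d[1],d[0]])
q=((L+R)/2)[:2]-m;print(q@d,q@n)
s=observe();q=((L+R)/2)[:2]-s['tool_pos'][:2];y=np.radians(s['tool_rot'][2]);print('tool x,y',q@[np.cos(y),np.sin(y)],q@[np.sin(y),-np.cos(y)],s['tool_pos'])
```

```text
[0.5783567  0.10015998 0.025     ] [0.68521517 0.06999151 0.025     ] [0.63178593 0.08507575 0.025     ] -15.765528112495094
0.012935043964324182 0.1069136788578595
tool x,y -0.014925912033191303 0.006006219396474637 [0.62981094 0.10104312 0.17063324]
```

>>> servo_tool(
  steps=[-0.0125,0.008,0.0,0.023,0,0,0.025,0,0,0,0.025,0,0,0,0.025,0,0,0,0.025,0,0,0,0.025,0,0,0,0.02,0,0,0,0,0,0,0,0,0],
)

```text
t: 3.6
tool_pos: [0.6321, 0.094, 0.084]
tool_rot: [-179.9, 0.0, 74.5]
contact_force: [0.9, 0.2, 0.4]
finger_gap: 0.06
gripper_force: 0.0
```

Run:
```python
from h import *
for i in range(3):
  c=read_camera('wrist'); s=observe(); print(s['tool_pos'],s['contact_force'],s['t'])
c=snap('scene','s0')
```

```text
[0.63291998 0.09388239 0.08497672] [-0.21779386  0.34919472  0.04988704] 3.65
[0.63334071 0.09373931 0.08547713] [-0.14168836  0.16831425 -0.11436378] 3.7
[0.63352767 0.09360832 0.0856608 ] [-0.83023371  0.47244312 -0.06694429] 3.75
```

View pics/s0.png

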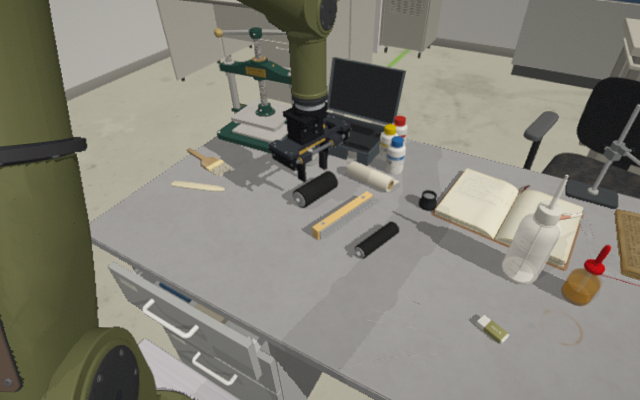

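>>> servo_tool(
  steps=[-0.003,0,0.006,0,0,0,0.006,0,0,0,0.006,0,0,0,0.005,0,0,0,0,0,0,0,0,0,0,0,0,0],
)

```text
t: 4.38
tool_pos: [0.6322, 0.0916, 0.0705]
tool_rot: [-180.0, 0.0, 74.4]
contact_force: [0.9, 0.1, 0.6]
finger_gap: 0.0599
gripper_force: 0.0
```

>>> servo_tool(
  steps=[0,0,0.002,0,0,0,0.002,0,0,0,0,0,0,0,0,0],
)

```text
t: 4.72
tool_pos: [0.6327, 0.092, 0.0694]
tool_rot: [180.0, -0.1, 74.4]
contact_force: [-1.3, 0.4, 5.0]
finger_gap: 0.0602
gripper_force: 2.7
```

>>> servo_tool(
  steps=[-0.002,0,0,0,-0.004,0,0,0,-0.005,0,0,0,-0.005,0,0,0,-0.005,0,0,0,-0.005,0,0,0,-0.005,0,0,0,-0.005,0,0,0,-0.005,0,0,0,-0.004,0,0,0],
)

```text
t: 5.55
tool_pos: [0.6253, 0.0659, 0.0694]
tool_rot: [180.0, -0.1, 74.4]
contact_force: [-0.9, 1.0, 5.2]
finger_gap: 0.0601
gripper_force: 2.8
```

>>> servo_tool(
  steps=[-0.002,0,-0.005,0,0,0,-0.02,0,0,0,-0.02,0,0.05,0,0,0,0.05,0,0,0,0,0,0,0,0,0,0,0,0,0,0,0],
)

```text
t: 6.22
tool_pos: [0.641, 0.1221, 0.096]
tool_rot: [179.9, 0.0, 74.4]
contact_force: [-0.5, -0.3, -0.1]
finger_gap: 0.0601
gripper_force: 0.0
```

Run:
```python
from h import *
c=snap('wrist','w1'); s=observe();print(s['tool_pos'],s['tool_rot'])
```

```text
[0.64096889 0.12108214 0.09580564] [1.79953759e+02 3.25855315e-02 7.43566758e+01]
```

View pics/w1.png

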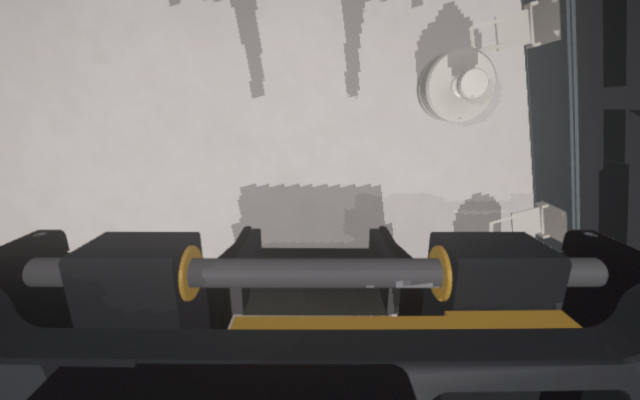

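```bash
cat >> h.py <<'E'
M=np.array([.5873,-.0130]);_a=np.radians(-17.5);D=np.array([np.cos(_a),np.sin(_a)]);N=np.array([-D[1],D[0]])
def cloud(c):
    v,u=np.mgrid[0:400,0:640]; K=np.array([[c['fx'],0,c['cx']],[0,c['fy'],c['cy']],[0,0,1.]])
    p=cv2.undistortPoints(np.stack([u,v],-1).reshape(-1,1,2).astype(float),K,np.array([c['k1'],0,0,0.]))[:,0]
    z=c['z_map'].reshape(-1,1); return np.hstack([p*z,z])@c['pose'][:3,:3].T+c['pose'][:3,3]
def where(c,zlo=.03,zhi=.056):
    P=cloud(c); dark=c['img'].reshape(-1,3).max(1)<90
    x=(P[:,:2]-M)@D; y=(P[:,:2]-M)@N
    k=dark&(P[:,2]>zlo)&(P[:,2]<zhi)&(abs(x)<.1)&(y>.013)&(y<.15)&(c['z_map'].ravel()>0)
    if k.sum()<30: return k.sum()
    f=lambda p:np.hypot(y[k]-p[0]-p[1]*x[k],P[k,2]-.025)-.025
    from scipy.optimize import least_squares
    r=least_squares(f,[np.median(y[k]),0],loss='soft_l1',f_scale=.003)
    return k.sum(),'y,slope',r.x,'xrange',np.percentile(x[k],[3,97]),'rms',np.sqrt(np.mean(r.fun**2))
E
python3 - <<'E'
from h import *
print(where(load('top0')),where(load('s0')))
for n in('top','scene'): c=snap(n,n+'1');print(n,where(c))
E
```

```text
(np.int64(1063), 'y,slope', array([0.10706259, 0.03238367]), 'xrange', array([-0.04331168,  0.06148875]), 'rms', np.float64(0.0021515034026713094)) (np.int64(630), 'y,slope', array([0.10603131, 0.02708472]), 'xrange', array([-0.04218354,  0.06033415]), 'rms', np.float64(0.0016322117092513464))
top (np.int64(1044), 'y,slope', array([0.09244662, 0.03230477]), 'xrange', array([-0.04241862,  0.06116571]), 'rms', np.float64(0.00196105681580649))
scene (np.int64(635), 'y,slope', array([0.09138034, 0.02843924]), 'xrange', array([-0.0415993 ,  0.06070047]), 'rms', np.float64(0.001542654441249976))
```

>>> servo_tool(
  steps=[-0.0375,0,0,0,-0.038,0,0,0,0,0,0,0,0,0,0,0,0,0,0.015,0,0,0,0.015,0,0,0,0.008,0,0,0,0.003,0,0,0,0.002,0,0,0,0.002,0,0,0,0,0,0,0,0,0,0,0,0,0],
)

```text
t: 7.45
tool_pos: [0.628, 0.0805, 0.0692]
tool_rot: [-179.9, -0.1, 74.5]
contact_force: [-4.9, 1.3, 10.0]
finger_gap: 0.06
gripper_force: 5.1
```

>>> servo_tool(
  steps=[-0.002,0,0,0,-0.004,0,0,0,-0.005,0,0,0,-0.005,0,0,0,-0.005,0,0,0,-0.005,0,0,0,-0.005,0,0,0,-0.005,0,0,0,-0.005,0,0,0,-0.003,0,0,0],
)

```text
t: 8.28
tool_pos: [0.6207, 0.0548, 0.0692]
tool_rot: [-179.8, -0.1, 74.5]
contact_force: [-6.5, 2.4, 10.9]
finger_gap: 0.0601
gripper_force: 5.4
```

>>> servo_tool(
  steps=[0,0,-0.005,0,0,0,-0.015,0,0,0,-0.01,0,0.02,0,0,0,0,0,0,0,0,0,0,0,0,0,0,0],
)

```text
t: 8.87
tool_pos: [0.6245, 0.0652, 0.0857]
tool_rot: [-180.0, 0.0, 74.5]
contact_force: [-0.4, 0.2, -1.0]
finger_gap: 0.0602
gripper_force: 0.0
```

Run:
```python
from h import *
for n in('top','scene'): c=snap(n,n+'2');print(n,where(c))
s=observe();print(s['tool_pos'],s['t'],'stopframe',(s['tool_pos'][:2]-M)@D,(s['tool_pos'][:2]-M)@N)
```

```text
top 6
scene (np.int64(647), 'y,slope', array([0.07808432, 0.03031047]), 'xrange', array([-0.04108125,  0.06109361]), 'rms', np.float64(0.0015661601635806755))
[0.6244619  0.06448676 0.08571657] 8.9667 stopframe 0.012141211947906853 0.0850752319753239
```

>>> servo_tool(
  steps=[0,0,0.012,0,0,0,0.01,0,0,0,0.0045,0,0,0,0.002,0,0,0,0.001,0,0,0,0,0,0,0,0,0,-0.002,0,0,0,-0.004,0,0,0,-0.005,0,0,0,-0.005,0,0,0,-0.005,0,0,0,-0.005,0,0,0,-0.005,0,0,0,-0.005,0,0,0,-0.005,0,0,0,-0.003,0,0,0],
)

```text
t: 10.38
tool_pos: [0.6171, 0.0397, 0.0693]
tool_rot: [-179.9, -0.1, 74.4]
contact_force: [-3.8, 1.2, 8.5]
finger_gap: 0.0598
gripper_force: 4.2
```

>>> servo_tool(
  steps=[0,0,-0.005,0,0,0,-0.015,0,0,0,-0.01,0,0.023,0,0,0,0,0,0,0,0,0,0,0,0,0,0,0],
)

```text
t: 10.97
tool_pos: [0.6211, 0.0532, 0.086]
tool_rot: [-180.0, 0.0, 74.5]
contact_force: [-0.2, -0.3, -0.6]
finger_gap: 0.06
gripper_force: 0.0
```

Run:
```python
from h import *
for n in('scene',): c=snap(n,n+'3');print(n,where(c))
s=observe();print(s['tool_pos'],s['t'],'stopframe',(s['tool_pos'][:2]-M)@D,(s['tool_pos'][:2]-M)@N)
```

```text
scene (np.int64(669), 'y,slope', array([0.06484417, 0.02960925]), 'xrange', array([-0.04099379,  0.06179336]), 'rms', np.float64(0.0015118309040297482))
[0.62102458 0.05267088 0.08597616] 11.0167 stopframe 0.012416086909187347 0.07277260388649949
```

>>> servo_tool(
  steps=[0,0,0.012,0,0,0,0.01,0,0,0,0.0045,0,0,0,0.002,0,0,0,0.001,0,0,0,0,0,0,0,0,0,-0.002,0,0,0,-0.004,0,0,0,-0.005,0,0,0,-0.005,0,0,0,-0.005,0,0,0,-0.005,0,0,0,-0.005,0,0,0,-0.005,0,0,0,-0.005,0,0,0,-0.003,0,0,0],
)

```text
t: 12.43
tool_pos: [0.6135, 0.0273, 0.0693]
tool_rot: [-179.9, -0.0, 74.4]
contact_force: [-4.6, 1.5, 7.4]
finger_gap: 0.0604
gripper_force: 3.7
```

>>> servo_tool(
  steps=[0,0,-0.005,0,0,0,-0.015,0,0,0,-0.01,0,0.022,0,0,0,0,0,0,0,0,0,0,0,0,0,0,0],
)

```text
t: 13.02
tool_pos: [0.6176, 0.0405, 0.0864]
tool_rot: [-180.0, 0.0, 74.5]
contact_force: [-0.1, -0.1, 0.1]
finger_gap: 0.0604
gripper_force: 0.0
```

Run:
```python
from h import *
for n in('scene',): c=snap(n,n+'4');print(n,where(c))
P=cloud(c); x=(P[:,:2]-M)@D; y=(P[:,:2]-M)@N; i=c['img'].reshape(-1,3).astype(int)
k=(abs(x)<.085)&(abs(y)<.03)&(abs(P[:,2]-.03)<.004)&(i[:,2]-i[:,0]>50)
print('stop top y range',k.sum(),np.percentile(y[k],[3,50,97]),np.percentile(P[k,2],50),np.polyfit(x[k],y[k],1))
s=observe();print(s['tool_pos'],s['t'],'stopframe',(s['tool_pos'][:2]-M)@D,(s['tool_pos'][:2]-M)@N)
```

```text
scene (np.int64(679), 'y,slope', array([0.05145696, 0.02755064]), 'xrange', array([-0.04030947,  0.06217107]), 'rms', np.float64(0.001414582653203337))
stop top y range 461 [-0.01025386 -0.00195835  0.00904798] 0.031006128036899616 [-0.00556843 -0.00154821]
[0.6174971  0.03999874 0.08631746] 13.0667 stopframe 0.012862460733469479 0.059626244520972364
```

>>> servo_tool(
  steps=[0,0,0.012,0,0,0,0.01,0,0,0,0.0045,0,0,0,0.002,0,0,0,0.001,0,0,0,0,0,0,0,0,0,-0.002,0,0,0,-0.004,0,0,0,-0.005,0,0,0,-0.005,0,0,0,-0.005,0,0,0,-0.005,0,0,0,-0.005,0,0,0,-0.004,0,0,0,-0.0025,0,0,0,-0.001,0,0,0,0,0,0,0],
)

```text
t: 14.57
tool_pos: [0.6108, 0.0177, 0.0693]
tool_rot: [-179.9, -0.0, 74.4]
contact_force: [-2.7, 0.1, 5.9]
finger_gap: 0.0604
gripper_force: 3.0
```

>>> servo_tool(
  steps=[0,0,-0.005,0,0,0,-0.02,0,0,0,-0.04,0,0.01,0,-0.06,0,0.06,0,-0.06,0,0.06,0,-0.03,0,0.06,0,0,0,0.06,0,0,0,0,0,0,0,0,0,0,0,0,0,0,0],
)

```text
t: 15.48
tool_pos: [0.6502, 0.1551, 0.1916]
tool_rot: [180.0, 0.1, 74.4]
contact_force: [0.7, -0.6, -0.4]
finger_gap: 0.0602
gripper_force: 0.0
```

Run:
```python
from h import *
for n in('scene','top','wrist'): c=snap(n,n+'5');print(n,where(c))
s=observe();print(s['tool_pos'],s['t'])
```

```text
scene (np.int64(689), 'y,slope', array([0.04009118, 0.02805958]), 'xrange', array([-0.04025401,  0.06227121]), 'rms', np.float64(0.0014560232302286151))
top (np.int64(1061), 'y,slope', array([0.040987  , 0.03423926]), 'xrange', array([-0.04067182,  0.06331271]), 'rms', np.float64(0.0019092707159754471))
wrist (np.int64(2842), 'y,slope', array([0.03968518, 0.03119154]), 'xrange', array([-0.03724541,  0.064773  ]), 'rms', np.float64(0.0008170059289390202))
[0.65028189 0.1535706  0.19188117] 15.6333
```

View pics/wrist5.png

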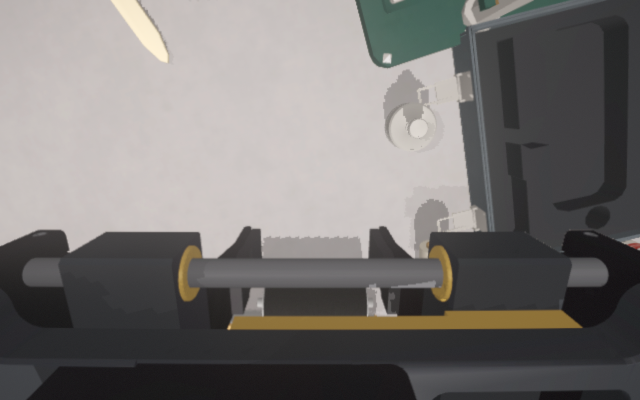

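The wrist view mostly hides the roller behind the gripper bar (dark band at about px 320,300). The depth fits from all three cameras agree: about a 4 mm gap, 2° off parallel and 12 mm off the stop's middle lengthwise.

Run:
```python
from h import *
c=read_camera('top'); print(where(c)); print(finish_job())
```

```text
(np.int64(1066), 'y,slope', array([0.04106785, 0.03250655]), 'xrange', array([-0.04076538,  0.0636903 ]), 'rms', np.float64(0.001988464673338103))
the job is handed in; nothing more can be done
None
```

The thick roller took five flat-fingertip strokes and now lies at rest about 4 mm from the stop, about 2° off parallel and 12 mm off the stop's middle lengthwise. I never touched the thin roller; the job was handed in at about 16 s, and no verdict came back.

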